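# Seat a potter's bat on its two pins

### The job

The wooden bat lies crooked on top of the wheel's two pins with a small dish on it. Nudge the bat sideways with the fingertips until both its holes drop over the pins and it lies flat on the wheel head, the dish still standing on it. Do not lift the bat or the dish, and leave the other things on the table alone.

Things in the scene. Friction and masses are not known exactly. Their poses are not given: they have to be found in the camera images.
- wheel_top (a point): centre of the top of the wheel head: a fixed blue disc 240 mm across, top 45 mm above the table; it does not turn. x runs through both pins, z up, any yaw. Steel pins at x = +55 and -55 mm, y = 0: 11 mm across at the root, 7 mm high, tapering to 6 mm. A bright line along x through the pins shows to the rim, and turned rings round the centre.
- bat: loose brown wooden plate 160 (x) x 130 (y) x 12 mm, about 0.25 kg; origin at the centre of its underside, z up. Through holes on its x axis: round 15 mm at x = -55 mm, slot 21 (x) by 15 mm at x = +55 mm. Starts on the pin tips leaning on one long edge, 12 to 26 mm off along wheel +y, up to 20 mm along wheel x, turned up to 0.25 rad. Seated, its frame matches wheel_top's.
- dish: small loose white dish, 68 mm across, 26 mm high, about 0.09 kg, standing near the middle of the bat, held by friction alone; origin at the centre of its underside, z up
- bowl: bystander: loose terracotta bowl, 120 mm across, 55 mm high; origin at the centre of its underside
- mug: bystander: loose blue mug, 80 mm across, 90 mm high; origin at the centre of its underside
- jar: bystander: loose white jar, 60 mm across, 85 mm high; origin at the centre of its underside
- brush: bystander: loose brush, 200 mm long, lying along its x; origin under its middle
- slat: bystander: loose wooden slat 35 x 300 x 12 mm, long along its y, lying flat; origin at the centre of its underside
- rib: bystander: loose dark wooden rib, about 100 x 85 x 8 mm, lying flat; origin on its underside
Things that resemble listed ones, but are neither listed nor needed, are in the scene too. There is more than one size of the bat; the one meant has the size given above.

How it is judged:
At the end, for the whole second after the job is handed in: the bat is at rest flat on the wheel head (underside within 2.5 mm of it, tilt under 0.02 rad), both pins in its holes (centre within 6 mm of the wheel's, long axis within 0.1 rad of the pin line), and the dish stands upright at rest on the bat, within 60 mm of its centre (z of bat in the frame of wheel_top below 0.0025 m and horizontal distance between bat and wheel_top below 0.006 m and angle between the x axis of bat and the x axis of wheel_top, either way round below 0.1 rad and angle between bat's own z axis and vertical below 0.02 rad and linear speed of each of bat, dish below 0.01 m/s and horizontal distance between dish and bat below 0.06 m and angle between dish's own z axis and vertical below 0.1 rad and z of dish in the frame of bat below 0.016 m); the robot touches nothing.
It fails at once if the bat is lifted (underside over 25 mm above the wheel head) or tipped by over 0.3 rad (z of bat in the frame of wheel_top above 0.025 m or angle between bat's own z axis and vertical above 0.3 rad).
It fails at once if the dish is lifted 20 mm off the bat or tipped over (z of dish in the frame of bat above 0.032 m or angle between dish's own z axis and vertical above 0.5 rad).
It fails at once if a bystander is moved by more than 20 mm (distance of any of bowl, mug, jar, brush, slat, rib from where it was at the start of the episode above 0.02 m).
It also fails if it takes over 64 s, if anything falls off the work surface, if the arm or the gripper's body presses on something with over 40 N, if the wrist force passes 120 N, or if a joint passes its speed limit or range.

### The arm

A 7-joint arm with a two-finger parallel gripper is mounted at the origin on the work surface. World frame = base frame: x ahead of the robot, y to its left, z up, the work surface at z = 0. Lengths are in m, angles in rad, forces in N, time in s.
With the tool pointing down it reaches from about 0.425 to 1.025 m from the base axis. Payload 9.4 kg.
Tool frame: the origin (TCP) lies midway between the tips of the shut fingers; the grasp point (between the pads) lies 19 mm behind it (r.grip_depth is the distance from the TCP to the grasp point, in m); z points along the fingers, y is the line along which they close (so a half turn about z gives the same grasp; the last joint's range is limited). The gripper opens to 85 mm and grips with 20 to 120 N. Pads are 22 mm wide; open, the fingers measure 114 mm over their backs; the gripper's body (76 mm by 85 mm) begins 54 mm behind the grasp point. The pads swing forward as they close: fully open they stand 13 mm farther back than shut.
Start: joints at [1.178, 0.599, -0.003, 1.599, 0.002, 0.943, -0.08], TCP at [0.225, -0.689, 0.231] pointing down, gripper open.
Joint ranges: [-2.57, 2.57], [-0.35, 1.97], [-1.29, 1.29], [0.11, 2.56], [-1.05, 4.19], [0.11, 1.86], [-2.63, 2.63]. Speed limits (rad/s): [2.22, 2.22, 3.01, 3.01, 3.14, 3.14, 3.14].

### API

Orientations are given as a rotation vector (axis times angle).
In Python, from station import sensors, eyes, r gives the robot as it stands.
- The arm moves only by the tool move_arm, never from a script. Its argument "plan" is a list of rows, each a list of 5 numbers: the shift along the tool's x, y, z in m, then the turn about the tool's z in rad, then the opening in per cent of the stroke, from 0 (shut) to 100 (fully open). In form: [[dx, dy, dz, spin, claw], ...]. A call has 1 to 12 rows; each row is the pose to reach, as a shift and turn from the pose commanded when the call began, along the tool's axes at that moment; what a row does not reach only later rows make up. A row lasts 1/10 s, in which the tool goes at most 50 mm and 8.59 degrees, less where a joint would pass 70% of its speed; a pose out of reach is approached as far as the arm can. A call with a gripper value outside its range is refused whole. The fingers move at their own pace and stop on an object; "squeeze" is the grip in N (left out, the last holds). Time passes only in rows, so rows that repeat a pose let the fingers close. It gives the time, the measured TCP pose, the force, the opening and the grip force at its end, in the units of the state.
- sensors.state(): the state, without advancing time (a new reading comes with each control period).
- eyes.get_image(name): name is "scene" or "top" or "wrist"; returns the picture (420x560x3 uint8, blue, green, red); there is no depth.
- eyes.camera_params(name): a dict with "K" (3x3 intrinsics, pixels), "cam_to_world" (4x4, takes a point from camera to world coordinates); the wrist camera has in their place "tool_from_camera" (4x4, takes a point from camera to tool coordinates, whose origin is the TCP and whose axes are the flange's). Camera axes: x right, y up, looking along -z (the intrinsics and any distortion apply to the point x, -y, -z); pixel columns grow to the right and rows downward; lengths in m; the calibration is good to about 2 mm. The wrist camera is an equidistant fisheye: a pixel r from the principal point sees the ray r / f radians off the axis. A picture is of the moment at which its call begins: read the wrist's pose just before it. camera_params takes no time and is no camera call.
- r.sign_off(): hands the job in; it is judged then, once.
The state is a dict: "time": time; "qpos": joint angles; "dq": joint speeds; "joint_torque": joint torques, N m; "tcp_pos": TCP position; "orientation": TCP orientation; "force": force on the tool from outside, world axes, zero at the start; "ft_torque": the same for the moment, N m; "opening": finger opening in m; "grasp_force": force on a finger pad.
Only numpy, scipy, OpenCV 4.12 (cv2) and the standard library are available. Lean on these libraries where they do the work, as an engineer would, in place of code of your own. Each camera call takes 0.05 s, during which the arm holds its last target. There are 200 camera calls.

## Working session

There is one attempt and no reset: what is moved stays moved. The work goes in short steps, Python scripts to look and compute and a tool call to move; the robot and the scene stay as the last step left them, time stands still between calls to the robot, and variables do not carry over. Pictures are saved under pics/ and viewed, at most 10 in all, crops included, and the job is handed in when it is done.

Besides the shell and the picture viewer there is one more tool, called by a JSON object that holds its "op" and its "data", one argument or row to a line. move_arm: Moves the arm, as the interface text tells. Its arguments: {"type":"object","properties":{"plan":{"type":"array","items":{"type":"array","items":{"type":"number"}}},"squeeze":{"type":"number"}},"required":["plan"]}

```bash
mkdir -p pics; ls; python3 - <<'E'
from station import sensors, eyes, r
import cv2,numpy as np
for n in("top","scene"):
    im=eyes.get_image(n); cv2.imwrite(f"pics/{n}0.png",im)
    p=eyes.camera_params(n); print(n,np.round(p["K"],1).tolist(),np.round(p["cam_to_world"],3).tolist(),[k for k in p])
s=sensors.state(); print(s["time"],s["tcp_pos"],s["orientation"],s["opening"])
E
```

```text
pics
top [[432.0, 0.0, 272.8], [0.0, 432.0, 210.9], [0.0, 0.0, 1.0]] [[0.019, 0.98, -0.198, 0.31], [-1.0, 0.019, -0.001, 0.014], [0.003, 0.198, 0.98, 1.096], [0.0, 0.0, 0.0, 1.0]] ['K', 'cam_to_world']
scene [[429.5, 0.0, 273.0], [0.0, 429.5, 207.2], [0.0, 0.0, 1.0]] [[0.888, -0.342, 0.308, 0.834], [0.46, 0.664, -0.589, -0.634], [-0.003, 0.665, 0.747, 0.865], [0.0, 0.0, 0.0, 1.0]] ['K', 'cam_to_world']
0.1 [ 0.22502751 -0.6887652   0.23051042] [-3.10118199e+00 -4.93870826e-01  5.69126164e-04] 0.08533591966809624
```

View pics/top0.png

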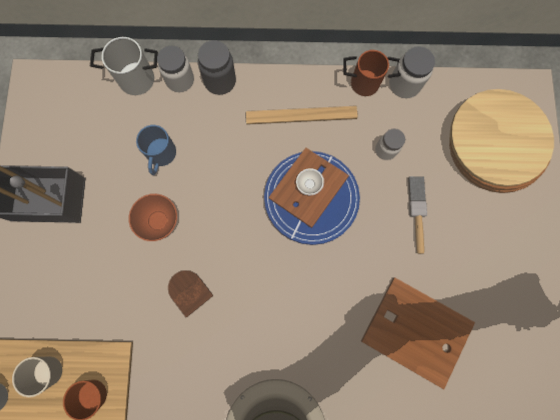

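View pics/scene0.png

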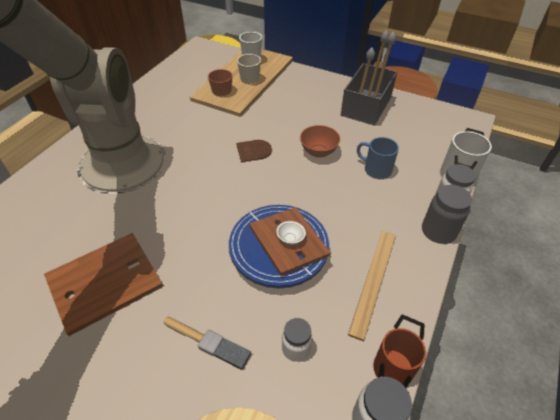

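The top view shows two holed plates: the small one on the blue wheel at about (309,188), with the dish at (310,183), and a larger one on the table at about (418,332). The one on the wheel fits the description. I'll check its size and confirm it in a crop.

```bash
cat > h.py <<'E'
from station import sensors, eyes, r
import cv2,numpy as np
from scipy.spatial.transform import Rotation as R
def cast(n,uv,z):
    p=eyes.camera_params(n);K=np.array(p["K"]);T=np.array(p["cam_to_world"])
    uv=np.atleast_2d(uv).astype(float)
    d=np.c_[(uv[:,0]-K[0,2])/K[0,0],-(uv[:,1]-K[1,2])/K[1,1],-np.ones(len(uv))]@T[:3,:3].T
    return T[:3,3]+d*((z-T[2,3])/d[:,2])[:,None]
def proj(n,X):
    p=eyes.camera_params(n);K=np.array(p["K"]);T=np.array(p["cam_to_world"])
    c=(np.atleast_2d(X)-T[:3,3])@T[:3,:3]
    return np.c_[K[0,0]*c[:,0]/-c[:,2]+K[0,2],K[1,1]*-c[:,1]/-c[:,2]+K[1,2]]
def big(m):
    c,_=cv2.findContours(m.astype(np.uint8)*255,cv2.RETR_EXTERNAL,cv2.CHAIN_APPROX_NONE)
    return max(c,key=cv2.contourArea)[:,0]
E
python3 - <<'E'
from h import *
im=cv2.imread("pics/top0.png"); 
x0,y0=255,140; c=im[y0:y0+115,x0:x0+115].astype(int)
hsv=cv2.cvtColor(c.astype(np.uint8),cv2.COLOR_BGR2HSV)
blue=(hsv[...,0]>100)&(hsv[...,0]<130)&(hsv[...,1]>120)
brown=((hsv[...,0]<20)|(hsv[...,0]>170))&(hsv[...,1]>115)&(hsv[...,2]<170)
hull=cv2.convexHull(big(blue)).reshape(-1,2)+[x0,y0]
W=cast("top",hull,.045)[:,:2].astype(np.float32); print("wheel",cv2.fitEllipse(W))
b=big(brown)+[x0,y0]; B=cast("top",b,.06)[:,:2].astype(np.float32); print("bat",cv2.minAreaRect(B)); print(cv2.boxPoints(cv2.minAreaRect(B)))
big1=cast("top",[[400,281],[472,322],[442,385],[363,334]],.012)[:,:2];print("other sides",np.linalg.norm(np.diff(big1,axis=0),axis=1))
v=cv2.resize(c.astype(np.uint8),None,fx=5,fy=5,interpolation=cv2.INTER_CUBIC); cv2.imwrite("pics/crop0.png",v)
E
```

```text
wheel ((0.5351295471191406, -0.1113787591457367), (0.10500489920377731, 0.16365301609039307), 48.675472259521484)
bat ((0.5825402140617371, -0.07224860042333603), (0.1270924061536789, 0.15990307927131653), 55.311344146728516)
[[ 0.4806343  -0.07899813]
 [ 0.61211574 -0.17000166]
 [ 0.6844461  -0.06549907]
 [ 0.5529647   0.02550445]]
other sides [0.19640254 0.16756674 0.21658098]
```

View pics/crop0.png

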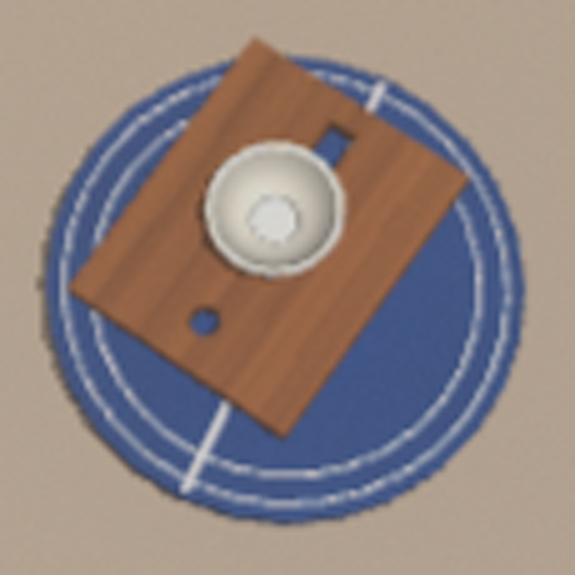

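The crop confirms it: the plate on the wheel measures 160 x 127 mm, against about 200 x 167 for the other. Slot at crop (332,145), round hole at (205,322). The pin line ends at (380,92) and (187,487). The bat sits left of the line, so wheel +y is image left and +x is up the line.

```bash
cat >> h.py <<'E'
def wheel():
    im=cv2.imread("pics/top0.png"); x0,y0=255,140
    hsv=cv2.cvtColor(im[y0:y0+115,x0:x0+115],cv2.COLOR_BGR2HSV)
    blue=((hsv[...,0]>100)&(hsv[...,0]<130)&(hsv[...,1]>120)).astype(np.uint8)
    blue=cv2.morphologyEx(cv2.copyMakeBorder(blue,20,20,20,20,cv2.BORDER_CONSTANT),cv2.MORPH_CLOSE,np.ones((9,9),np.uint8))
    h=cv2.convexHull(big(blue)).reshape(-1,2)+[x0-20,y0-20]
    P=cast("top",h,.045)[:,:2]
    e=cast("top",np.array([[380,92],[187,487]])/5-.4+[x0,y0],.045)[:,:2]
    d=e[0]-e[1]
    return P,e,np.arctan2(d[1],d[0])
def inwheel(P,c,a):
    return (np.atleast_2d(P)[:,:2]-c)@np.array([[np.cos(a),-np.sin(a)],[np.sin(a),np.cos(a)]])
E
python3 - <<'E'
from h import *
P,e,a=wheel()
print("ellipse",cv2.fitEllipse(P.astype(np.float32)),cv2.minEnclosingCircle(P.astype(np.float32)),"mid",e.mean(0),"len",np.linalg.norm(e[0]-e[1]),"ang",a)
c=np.array(cv2.fitEllipse(P.astype(np.float32))[0])
print("line off",inwheel(e,c,a)*1e3)
px=lambda q:np.array(q)/5-.4+[255,140]
H=cast("top",px([[332,145],[205,322]]),.062)
print("holes",inwheel(H,c,a)*1e3)
# corners: A(-x? ) left-bottom low, top-left low, right high, bottom high
lo=cast("top",px([[70,289],[255,38]]),.057);hi=cast("top",px([[468,180],[284,437]]),.067)
Q=inwheel(np.r_[lo,hi],c,a);print("corners",Q*1e3,"ctr",Q.mean(0)*1e3)
d=Q[1]-Q[0];d2=Q[2]-Q[3];print("yaw",np.arctan2(d[1],d[0]),np.arctan2(d2[1],d2[0]))
dd=cast("top",px([[275,208]]),.088);print("dish",inwheel(dd,c,a)*1e3)
s=sensors.state();print("tool axes\n",R.from_rotvec(s["orientation"]).as_matrix().round(3), s["qpos"])
E
```

```text
ellipse ((0.553612232208252, -0.08771532028913498), (0.21494993567466736, 0.22997289896011353), 40.73735046386719) ((0.5573556423187256, -0.08368642628192902), 0.11659866571426392) mid [ 0.55959506 -0.08164028] len 0.22601824356845399 ang -0.4396370291261718
line off [[ 115.83741829    8.04369536]
 [-110.18082528    8.04369536]]
holes [[ 73.99644387  17.59930189]
 [-35.39422563  35.23065788]]
corners [[-48.8041441  102.43337227]
 [109.40197996  76.46597497]
 [ 85.86208979 -50.42515259]
 [-70.77568826 -23.75662647]] ctr [18.92105935 26.17939205]
yaw -0.1626858747147475 -0.16863898443723696
dish [[24.60620964 28.15379054]]
tool axes
 [[ 0.951  0.311 -0.001]
 [ 0.311 -0.951  0.001]
 [-0.    -0.001 -1.   ]] [ 1.17828697  0.60004717 -0.00253449  1.60002623  0.00181804  0.94290118
 -0.07981852]
```

```bash
python3 - <<'E'
from h import *
from scipy.optimize import least_squares
im=cv2.imread("pics/top0.png")[130:260,245:375].astype(int)
m=(im[...,0]-im[...,2]>25)
m=cv2.morphologyEx(m.astype(np.uint8),cv2.MORPH_CLOSE,np.ones((5,5),np.uint8))
h=cv2.convexHull(big(m)).reshape(-1,2)+[245,130]
P=cast("top",h,.045)[:,:2]
f=least_squares(lambda p:np.hypot(*(P-p[:2]).T)-p[2],[.555,-.085,.12],loss="soft_l1",f_scale=.001)
print(f.x,len(P),np.round(f.fun*1e3,1))
_,e,a=wheel();print("line",inwheel(e,f.x[:2],a)*1e3)
# white ring pixels
w=(im.min(2)>130)&(im[...,0]-im[...,2]>-10); v,u=np.nonzero(w); Q=cast("top",np.c_[u+245,v+130],.045)[:,:2]
rr=np.hypot(*(Q-f.x[:2]).T);Q=Q[(rr>.07)&(rr<.12)]
g=least_squares(lambda p:np.minimum(abs(np.hypot(*(Q-p[:2]).T)-p[2]),abs(np.hypot(*(Q-p[:2]).T)-p[3])),[*f.x[:2],.092,.109],loss="soft_l1",f_scale=.002);print(g.x,len(Q))
E
```

```text
[ 0.56027622 -0.08130734  0.11878976] 43 [ 0.2  0.1  0.4  0.2 -0.2  0.8  0.5 -0.1  0.3  0.1 -0.1 -0.1 -0.  -0.7
 -0.6 -0.2 -0.1 -0.2 -0.4 -0.1  0.5  0.5  0.7  0.1  0.2  0.3 -0.1 -0.4
 -0.4 -0.3 -0.1  0.1  0.2  0.6  0.3  0.1  0.  -0.5 -0.1 -0.  -0.2 -0.3
 -1.9]
line [[ 112.53444428   -0.5911933 ]
 [-113.48379929   -0.5911933 ]]
[ 0.56141248 -0.08142197  0.09637257  0.11092371] 362
```

Two independent fits agree: wheel centre (0.560, -0.0815), x axis at -0.44 rad. In wheel axes the bat centre is at about (16, 18) mm with yaw -0.167 rad, which is inside the stated ranges. First I'll use both open fingertips on the low +y edge.

{"op": "move_arm", "data": {
  "plan": [
    [0.05, -0.046, 0, -0.1, 100],
    [0.1, -0.091, 0, -0.2, 100],
    [0.15, -0.137, 0, -0.3, 100],
    [0.2, -0.183, 0, -0.4, 100],
    [0.25, -0.228, 0, -0.5, 100],
    [0.3, -0.274, 0, -0.6, 100],
    [0.35, -0.32, 0, -0.7, 100],
    [0.4, -0.365, 0, -0.814, 100],
    [0.45, -0.411, 0, -0.814, 100],
    [0.5, -0.457, 0, -0.814, 100],
    [0.55, -0.503, 0, -0.814, 100],
    [0.6, -0.548, 0, -0.814, 100]
  ]
}}

```text
time: 1.3
tcp_pos: [0.521, -0.1651, 0.2312]
orientation: [-2.654, -1.681, 0.0]
force: [0.6, -0.8, -0.9]
opening: 0.085
grasp_force: 0.0
```

```bash
cat >> h.py <<'E'
C=np.array([.560,-.0815]);A=-.440
def togo(wx,wy,z,yaw=0):
    "shift in tool axes and spin to reach wheel coords (m); yaw = direction of tool x from wheel +y"
    s=sensors.state();M=R.from_rotvec(s["orientation"]).as_matrix();p=np.array(s["tcp_pos"])
    ca,sa=np.cos(A),np.sin(A);t=np.array([C[0]+ca*wx-sa*wy,C[1]+sa*wx+ca*wy,z])
    cur=np.arctan2(M[1,0],M[0,0]);dspin=-((A+np.pi/2+yaw-cur+np.pi)%(2*np.pi)-np.pi)
    print("t",s["time"],"tcp_w",inwheel(p[None],C,A)[0].round(4),p[2].round(4),"F",np.round(s["force"],1),"togo",(M.T@(t-p)).round(4),"spin",round(dspin,3),"q7",s["qpos"][6].round(2))
E
python3 -c "
from h import *
togo(.016,.118,.1)"
```

```text
t 1.3 tcp_w [ 0.0003 -0.0922] 0.2312 F [ 0.6 -0.8 -0.9] togo [0.2103 0.0154 0.1311] spin -0.001 q7 -0.41
```

{"op": "move_arm", "data": {
  "plan": [
    [0.05, 0.004, 0, 0, 100],
    [0.1, 0.008, 0, 0, 100],
    [0.15, 0.012, 0, 0, 100],
    [0.21, 0.0155, 0, 0, 100],
    [0.21, 0.0155, 0, 0, 100],
    [0.21, 0.0155, 0, 0, 100],
    [0.21, 0.0155, 0.045, 0, 100],
    [0.21, 0.0155, 0.09, 0, 100],
    [0.21, 0.0155, 0.13, 0, 100],
    [0.21, 0.0155, 0.13, 0, 100],
    [0.21, 0.0155, 0.13, 0, 100]
  ]
}}

```text
time: 2.4
tcp_pos: [0.6236, 0.0147, 0.1015]
orientation: [-2.655, -1.68, 0.003]
force: [0.6, -0.1, 1.0]
opening: 0.0856
grasp_force: 0.0
```

```bash
python3 -c "
from h import *
togo(.016,.118,.037)"
```

```text
t 2.4 tcp_w [0.0166 0.1142] 0.1015 F [ 0.6 -0.1  1. ] togo [ 0.0039 -0.0005  0.0645] spin -0.003 q7 -0.81
```

{"op": "move_arm", "data": {
  "plan": [
    [0.004, 0, 0.03, 0, 100],
    [0.004, 0, 0.05, 0, 100],
    [0.004, 0, 0.06, 0, 100],
    [0.004, 0, 0.064, 0, 100],
    [0.004, 0, 0.064, 0, 100]
  ]
}}

```text
time: 2.9
tcp_pos: [0.6265, 0.0197, 0.0384]
orientation: [2.653, 1.681, 0.002]
force: [1.1, 0.5, -0.9]
opening: 0.0859
grasp_force: 0.0
```

```bash
python3 - <<'E'
from h import *
togo(.0,.118,.037)
a=eyes.get_image("top")[140:255,240:370];b=eyes.get_image("scene")[170:310,200:360]
a=cv2.resize(a,None,fx=3,fy=3,interpolation=2);b=cv2.resize(b,None,fx=2.45,fy=2.45,interpolation=2)
h=min(len(a),len(b));cv2.imwrite("pics/s1.png",np.hstack([a[:h],b[:h]]))
E
```

```text
t 2.9 tcp_w [0.017  0.1199] 0.0384 F [ 1.1  0.5 -0.9] togo [-0.0019 -0.017   0.0014] spin -0.001 q7 -0.84
```

View pics/s1.png

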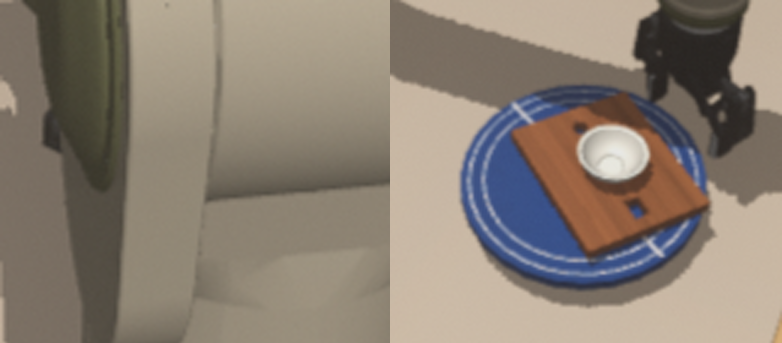

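The top view is blocked by the arm. The scene half shows the open fingers beside the low edge, clear of the bat and dish. Now a slow push.

{"op": "move_arm", "data": {
  "plan": [
    [-0.008, 0, 0, 0, 100],
    [-0.012, 0, 0, 0, 100],
    [-0.015, 0, 0, 0, 100],
    [-0.017, 0, 0, 0, 100],
    [-0.019, 0, 0, 0, 100],
    [-0.021, 0, 0, 0, 100],
    [-0.023, 0, 0, 0, 100],
    [-0.025, 0, 0, 0, 100],
    [-0.027, 0, 0, 0, 100],
    [-0.029, 0, 0, 0, 100],
    [-0.031, 0, 0, 0, 100],
    [-0.032, 0, 0, 0, 100]
  ]
}}

```text
time: 4.2
tcp_pos: [0.612, -0.0092, 0.0372]
orientation: [-2.654, -1.681, 0.001]
force: [0.3, 2.1, -0.2]
opening: 0.0854
grasp_force: 1.0
```

```bash
cat >> h.py <<'E'
def corners(path,save=None):
    "bat quad from the scene view -> wheel coords of its 4 top corners at mean height"
    im=eyes.get_image("scene");cv2.imwrite(path,im)
    x0,y0=225,190;c=im[y0:y0+95,x0:x0+115]
    hsv=cv2.cvtColor(c,cv2.COLOR_BGR2HSV)
    m=((hsv[...,0]<14)|(hsv[...,0]>170))&(hsv[...,1]>125)
    d=(hsv[...,1]<90)&(hsv[...,2]>140)
    b=cv2.convexHull(big(m)).reshape(-1,2)
    q=cv2.approxPolyDP(b.reshape(-1,1,2),6,True)[:,0]
    out=cast("scene",q+[x0,y0],.060);print("px",(q+[x0,y0]).tolist());print("quad",(inwheel(out,C,A)*1e3).round(1).tolist())
    cv2.imwrite(path.replace(".png","_c.png"),cv2.resize(c,None,fx=5,fy=5,interpolation=2))
E
python3 -c "
from h import *
togo(.016,.085,.037); corners('pics/s2.png')"
```

```text
t 4.2 tcp_w [0.0163 0.0875] 0.0372 F [ 0.3  2.1 -0.2] togo [-0.0025 -0.0002  0.0002] spin -0.001 q7 -0.81
px [[289, 212], [328, 254], [282, 277], [247, 229]]
quad [[-49.9, 71.4], [103.4, 62.3], [87.7, -59.0], [-69.2, -42.4]]
```

View pics/s2_c.png

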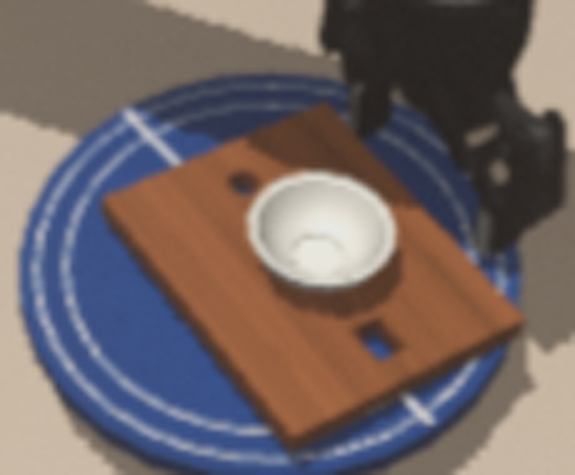

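Bat has turned toward the pin line. Round hole at crop (245,182), slot at (378,338).

```bash
python3 - <<'E'
from h import *
px=lambda q:np.array(q)/5-.4+[225,190]
print(inwheel(cast("scene",px([[245,182],[378,338]]),.062),C,A)*1e3)
print("line",inwheel(cast("scene",px([[128,115],[432,422]]),.045),C,A)*1e3)
print("corners",inwheel(cast("scene",px([[325,105],[522,322]]),.057),C,A)*1e3,inwheel(cast("scene",px([[103,200],[292,440]]),.067),C,A)*1e3)
E
```

```text
[[-36.39033889  12.85834444]
 [ 72.59299648   5.28147008]]
line [[-118.00650678    0.88929847]
 [ 113.7672828     3.4412855 ]]
corners [[-54.61049162  77.14836349]
 [103.39948985  65.76025506]] [[-65.5107252  -49.79594565]
 [ 93.68216879 -61.08698036]]
```

Bat is now at about (18, 7) mm, yaw -0.07. Next I'll back off, turn a quarter, and push the +x end with both fingertips. That also takes out the yaw.

{"op": "move_arm", "data": {
  "plan": [
    [0.01, 0, 0, 0, 100],
    [0.025, 0, 0, 0, 100],
    [0.025, 0, -0.04, 0, 100],
    [0.025, 0, -0.085, 0, 100],
    [0.025, 0, -0.12, 0, 100],
    [0.01, 0.03, -0.12, 0.15, 100],
    [-0.01, 0.06, -0.12, 0.3, 100],
    [-0.03, 0.09, -0.12, 0.45, 100],
    [-0.05, 0.11, -0.12, 0.6, 100],
    [-0.08, 0.112, -0.12, 0.75, 100],
    [-0.08, 0.112, -0.12, 0.9, 100],
    [-0.08, 0.112, -0.12, 1.05, 100]
  ]
}}

```text
time: 5.45
tcp_pos: [0.6798, -0.1293, 0.1572]
orientation: [3.139, 0.114, 0.0]
force: [0.3, 1.1, 0.1]
opening: 0.0855
grasp_force: 0.0
```

{"op": "move_arm", "data": {
  "plan": [
    [0, 0, 0, 0.15, 100],
    [0, 0, 0, 0.3, 100],
    [0, 0, 0, 0.45, 100],
    [0, 0, 0, 0.52, 100],
    [0, 0, 0, 0.52, 100],
    [0, 0, 0, 0.52, 100]
  ]
}}

```text
time: 6.05
tcp_pos: [0.6799, -0.1279, 0.1572]
orientation: [-3.067, 0.68, -0.0]
force: [-0.6, 0.2, 0.0]
opening: 0.0854
grasp_force: 0.0
```

```bash
python3 -c "
from h import *
togo(.130,.005,.037,-np.pi/2)"
```

```text
t 6.05 tcp_w [0.1282 0.0091] 0.1572 F [-0.6  0.2  0. ] togo [0.0018 0.0041 0.1202] spin 0.004 q7 -1.77
```

{"op": "move_arm", "data": {
  "plan": [
    [0.004, 0.003, 0.04, 0, 100],
    [0.004, 0.003, 0.08, 0, 100],
    [0.004, 0.003, 0.105, 0, 100],
    [0.004, 0.003, 0.115, 0, 100],
    [0.004, 0.003, 0.12, 0, 100],
    [0.004, 0.003, 0.12, 0, 100]
  ]
}}

```text
time: 6.65
tcp_pos: [0.6821, -0.1335, 0.0376]
orientation: [-3.066, 0.685, -0.001]
force: [0.5, -0.1, -0.1]
opening: 0.0854
grasp_force: 0.0
```

```bash
python3 -c "
from h import *
togo(.096,.005,.037,-np.pi/2);im=eyes.get_image('top');cv2.imwrite('pics/s3.png',cv2.resize(im[120:255,240:380],None,fx=4,fy=4,interpolation=2))"
```

```text
t 6.65 tcp_w [0.1326 0.005 ] 0.0376 F [ 0.5 -0.1 -0.1] togo [-0.0366 -0.0001  0.0006] spin 0.0 q7 -1.74
```

View pics/s3.png

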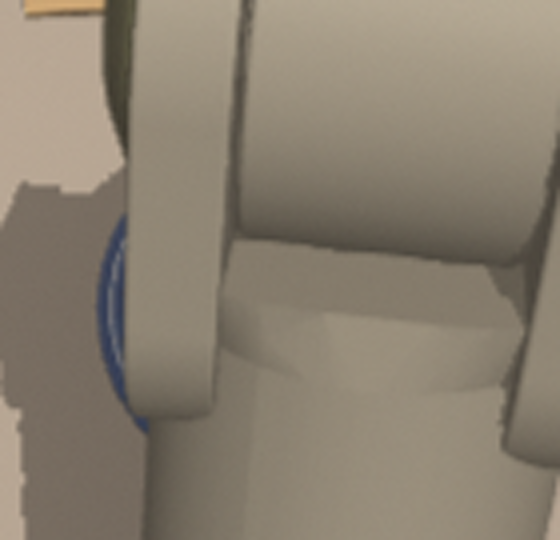

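Top view is still blocked, so I'll rely on the scene camera. Slow push toward -x, stopping a few mm short.

{"op": "move_arm", "data": {
  "plan": [
    [-0.01, 0, 0, 0, 100],
    [-0.013, 0, 0, 0, 100],
    [-0.016, 0, 0, 0, 100],
    [-0.019, 0, 0, 0, 100],
    [-0.0215, 0, 0, 0, 100],
    [-0.024, 0, 0, 0, 100],
    [-0.0265, 0, 0, 0, 100],
    [-0.029, 0, 0, 0, 100],
    [-0.0315, 0, 0, 0, 100],
    [-0.034, 0, 0, 0, 100],
    [-0.036, 0, 0, 0, 100],
    [-0.0375, 0, 0, 0, 100]
  ]
}}

```text
time: 7.9
tcp_pos: [0.6468, -0.1174, 0.037]
orientation: [3.066, -0.686, -0.002]
force: [-1.0, -0.8, 0.1]
opening: 0.0855
grasp_force: 0.0
```

```bash
python3 -c "
from h import *
togo(.091,.005,.037,-np.pi/2); corners('pics/s4.png')"
```

```text
t 7.9 tcp_w [0.0938 0.0045] 0.037 F [-1.  -0.8  0.1] togo [-0.0028 -0.0005 -0.    ] spin -0.0 q7 -1.75
px [[277, 209], [290, 221], [279, 276], [239, 233]]
quad [[-75.9, 53.8], [-25.8, 55.1], [81.7, -62.7], [-70.8, -64.5]]
```

View pics/s4_c.png

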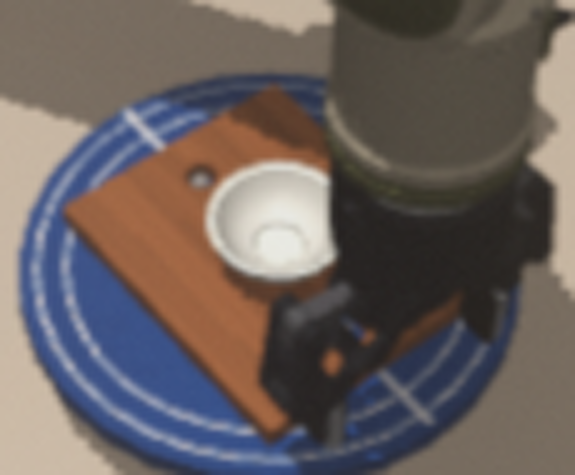

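A grey pin shows in the round hole at crop (200,177), so it may have dropped already. I'll back off and check.

{"op": "move_arm", "data": {
  "plan": [
    [0.015, 0, 0, 0, 100],
    [0.035, 0, 0, 0, 100],
    [0.035, 0, -0.045, 0, 100],
    [0.035, 0, -0.09, 0, 100],
    [0.035, 0.04, -0.12, 0, 100],
    [0.035, 0.09, -0.14, 0, 100],
    [0.035, 0.14, -0.14, 0, 100],
    [0.035, 0.19, -0.14, 0, 100],
    [0.035, 0.24, -0.14, 0, 100],
    [0.035, 0.24, -0.14, 0, 100]
  ]
}}

```text
time: 8.95
tcp_pos: [0.5718, -0.3578, 0.1776]
orientation: [3.058, -0.7, -0.002]
force: [0.3, -0.4, 0.2]
opening: 0.0851
grasp_force: 0.0
```

```bash
python3 - <<'E'
from h import *
togo(.13,.005,.037,-np.pi/2); corners('pics/s5.png')
t=eyes.get_image("top");cv2.imwrite("pics/t5.png",t);t=t[140:255,255:370]
s=cv2.imread("pics/s5.png")[190:285,225:340]
a=cv2.resize(t,(400,400),interpolation=2);b=cv2.resize(s,(400,330),interpolation=2)
cv2.imwrite("pics/v5.png",np.hstack([a,cv2.copyMakeBorder(b,0,70,0,0,0)]))
E
```

```text
t 8.95 tcp_w [ 0.1284 -0.245 ] 0.1776 F [ 0.3 -0.4  0.2] togo [-0.0009 -0.2506  0.1394] spin -0.01 q7 -1.43
px [[280, 208], [321, 247], [278, 276], [239, 231]]
quad [[-74.0, 61.8], [78.9, 62.8], [80.4, -64.4], [-75.8, -61.1]]
```

View pics/v5.png

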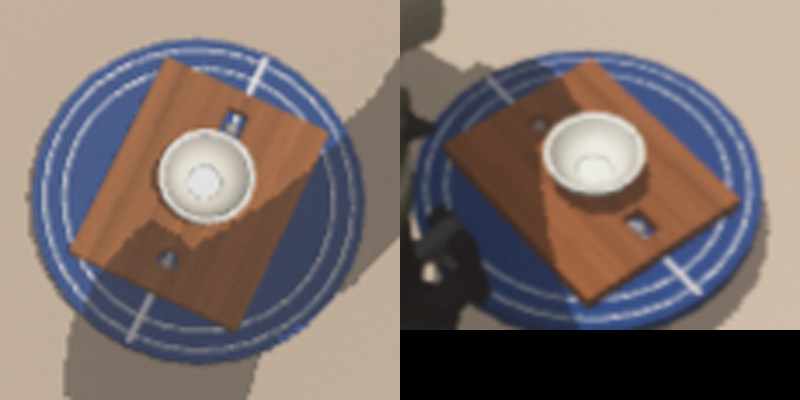

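Pins show in both holes: top panel (167,259) and (235,122). Next, check the centre, yaw and flatness by holding corner sizes against both views.

```bash
python3 - <<'E'
from h import *
t=np.array([[168,57],[327,133],[236,330],[70,250]])/3.478-.36+[255,140]
s=np.array([[740,202],[589,303],[445,146],[590,60]],float);s=(s-[400,0])/3.478-.36+[225,190]
# top order: (+x+y),(+x-y),(-x-y),(-x+y); scene order: (+x+y),(+x-y),(-x-y),(-x+y)
for n,q in(("top",t),("scene",s)):
    W=inwheel(cast(n,q,.057),C,A);d=W[0]+W[1]-W[2]-W[3]
    print(n,(W*1e3).round(1).tolist(),"ctr",(W.mean(0)*1e3).round(1),"yaw",np.arctan2(d[1],d[0]).round(3))
def ray(n,uv):
    a,b=cast(n,uv,0)[0],cast(n,uv,.1)[0];return a,(b-a)/np.linalg.norm(b-a)
for u,v in zip(t,s):
    (a,d),(b,e)=ray("top",u),ray("scene",v);k=np.linalg.lstsq(np.c_[d,-e],b-a,rcond=None)[0]
    print("tri z",((a+k[0]*d+b+k[1]*e)/2*1e3).round(1),"gap",(np.linalg.norm(a+k[0]*d-b-k[1]*e)*1e3).round(1))
# holes and dish
print("holes top",inwheel(cast("top",np.array([[235,122],[168,260]])/3.478-.36+[255,140],.057),C,A)*1e3)
E
```

```text
top [[82.2, 64.1], [81.3, -62.6], [-76.8, -64.3], [-77.1, 64.7]] ctr [2.4 0.5] yaw 0.004
scene [[80.9, 65.6], [81.7, -62.7], [-78.4, -63.6], [-80.1, 64.3]] ctr [1.  0.9] yaw 0.007
tri z [661.3 -58.2  58.9] gap 0.7
tri z [ 607.1 -172.8   56.5] gap 0.1
tri z [ 462.8 -106.8   58.8] gap 0.2
tri z [516.6   9.4  59.6] gap 1.8
holes top [[ 5.94282430e+01 -1.36680138e-03]
 [-5.29391568e+01 -3.21670390e-01]]
```

The bat is seated: centre within about 2 mm, yaw about 0.005 rad. All four top corners are near 57–59 mm (57 expected), with no edge raised by the 10 mm of the starting lean. The dish stands near the middle and the arm is clear.

```bash
python3 -c "
from station import r
print(r.sign_off())"
```

```text
the job is handed in; nothing more can be done
None
```

The job is handed in: by my last camera check the bat lies flat on the wheel head over both pins, within about 2 mm and 0.01 rad, with the dish upright near its middle. The sign-off gave no verdict.

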